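Stop, lock, load and restart the lacquer drier

ROBOT

A 6-joint arm with a two-finger parallel gripper is mounted at the origin on the work surface. World frame = base frame: x ahead of the robot, y to its left, z up, the work surface at z = 0. Lengths are in m, angles in rad, forces in N, time in s.
With the tool pointing down it reaches from about 0.25 to 0.725 m from the base axis. Payload 9.7 kg.
Tool frame: the origin (TCP) lies at the very end of the fingers, on their centre line; the grasp point (between the pads) lies manip.grip_point_offset behind it (manip.grip_point_offset is the distance from the TCP to the grasp point, in m); z points along the fingers, y is the line along which they close (so a half turn about z gives the same grasp; the last joint's range is limited). The gripper opens to 85 mm and grips with 20 to 120 N. Pads are 22 mm wide; open, the fingers measure 114 mm over their backs; the gripper's body (76 mm by 85 mm) begins 54 mm behind the grasp point. The pads swing forward as they close: fully open they stand 13 mm farther back than shut.
Start: joints at [-1.193, 0.087, 0.176, 1.66, 0, 1.571], TCP at [0.203, -0.511, 0.231] pointing down, gripper open.
Joint ranges: [-3.13, 3.13], [-0.85, 1.81], [-1.15, 1.24], [-2.2, 2.28], [-1.44, 1.52], [-3.14, 3.14]. Speed limits (rad/s): [2.22, 2.22, 2.57, 3.14, 3.14, 3.14].

INTERFACE

Orientations are given as a 3x3 rotation matrix whose columns are the frame's x, y, z axes.
In Python, from workcell import manip gives the robot as it stands. Calls block until the motion is done:
- manip.move_ptp(position, orientation): joint-space move of the TCP to a pose.
- manip.move_straight(position, ori=None, feed=0.15, stop_force=None): straight line of the TCP; ori=None keeps the orientation; feed is the mean speed in m/s. With stop_force (N) it stops when the force on the tool has changed by that much, and returns True; else False.
- manip.goto_joints(angles): joint-space move.
- manip.gripper_to(opening): opening from 0.0 (shut) to 1.0 (fully open); the grip force is fixed at half the most; returns when the fingers have stopped.
- manip.dwell(seconds).
- manip.ik(position, orientation): joint angles nearest the present ones, or None.
- manip.observe(): the state.
- manip.camera(name): name is "side" or "top"; returns the picture (480x640x3 uint8, blue, green, red); there is no depth.
- manip.camera_model(name): a dict with "camera_matrix" (3x3 intrinsics, pixels), "view" (4x4, takes a point from world to camera coordinates). Camera axes: x right, y up, looking along -z (the intrinsics and any distortion apply to the point x, -y, -z); pixel columns grow to the right and rows downward; lengths in m; the calibration is good to about 2 mm. A picture is of the moment at which its call begins. camera_model takes no time and is no camera call.
A pose or a line that the arm cannot do raises manip.Unreachable and nothing moves.
- manip.job_done(): hands the job in; it is judged then, once.
The state is a dict: "time": time; "joint_pos": joint angles; "joint_vel": joint speeds; "effort": joint torques, N m; "position": TCP position; "orientation": TCP orientation; "contact_force": force on the tool from outside, world axes, zero at the start; "wrist_torque": the same for the moment, N m; "width": opening from 0.0 (shut) to 1.0 (fully open); "grip_force": force on a finger pad.
Only numpy, scipy, OpenCV 4.12 (cv2) and the standard library are available. Lean on these libraries where they do the work, as an engineer would, in place of code of your own. Each camera call takes 0.05 s, during which the arm holds its last target. There are 200 camera calls.

TASK

The turning drier was left in gear: lift the lockout collar on its drive lever, bring the lever across the gate from turn to stop and let the collar drop home, then move the lock pin from the parking bore to the lock bore, fully home, so that the carousel is held. Now set every bud vase from the bench gently down, upright, on the floor of a carousel cup of its own. When all are in, put the pin back fully home in the parking bore, and then lift the collar again, push the lever across to turn and let the collar drop home; leave the other things on the bench where they are.

Things in the scene. Friction and masses are not known exactly. Their poses are not given: they have to be found in the camera images.
- drier: The turning drier that the vases cure on, a fixed machine: grey base plate 270 x 460 x 18 mm carrying, along its own y, a round carousel (centred at y = -100 mm) and a green gearbox 150 x 100 mm, top 91 mm up (centred at y = +150 mm). Origin at the underside of the plate; z up; +x is the direction from the lever's stop side to its turn side.
- cup1 (a point): Floor centre of one of the carousel's five wooden cups: open ring 55 mm inside, 62 mm outside, 14 mm deep; the floor is 56 mm above the bench. Cup centres lie 82 mm from the carousel's axis, 96 mm apart. A cup takes one vase.
- cup2 (a point): Floor centre of another cup of the carousel, just like cup1.
- cup3 (a point): Floor centre of another cup of the carousel, just like cup1.
- cup4 (a point): Floor centre of another cup of the carousel, just like cup1.
- cup5 (a point): Floor centre of another cup of the carousel, just like cup1.
- vase1: Bud vase, black lacquer with a white eggshell band, about 160 g; may be absent. Stands upright on the bench at the start. Foot 48 mm across and 16 mm high, belly 57 mm across, bare wooden neck 24 mm across from 72 mm up to the rim at 105 mm: take it by the neck. Origin at the centre of the foot's underside, z up the axis.
- vase2: Another bud vase, just like vase1; may be absent.
- vase3: Another bud vase, just like vase1; may be absent.
- vase4: Another bud vase, just like vase1; may be absent.
- vase5: Another bud vase, just like vase1; may be absent.
- carousel: Round carousel, 236 mm across, on a vertical axis through its origin (in the middle of its underside, 44 mm above the bench); it carries the cups and the lock ear.
- pin: Steel lock pin, 160 g, upright, standing in the parking bore at the start. 96 mm long: shank 12 mm across with a tapered tip, 36 mm from tip to shoulder; shoulder disc 22 mm across and 5 mm thick; above it a round grip 20 mm across and 55 mm long. Origin at the tip's end, z up towards the grip.
- pin_shoulder (a point): Centre of the underside of the pin's shoulder disc; when the pin is fully home it lies on the rim of the bore.
- lock_hole (a point): Mouth of the lock bore, 15 mm across, in an ear on the carousel's rim on the gearbox side, 56 mm above the bench. With the pin fully home it goes through the ear into a block on the base, 36 mm deep in all, so the carousel cannot turn. Ear and block are lined up at the start; without the pin the carousel turns when pushed hard (about 2 N at a cup), so do not knock it.
- park_hole (a point): Mouth of the parking bore, 15.5 mm across with a 2 mm chamfer, upright through a steel block 40 x 40 mm that stands on the base plate at the turn side between carousel and gearbox; rim 58 mm above the bench, 40 mm deep. The pin's place while the drier runs; the pin stands here at the start.
- lever (a joint): Drive lever on the gearbox, at turn at the start; rad: about -0.3 = stop (leaning to the drier's -x), +0.3 = turn (leaning to +x), 0 = upright; range -0.34 to 0.34. It swings about the drier's y axis and stays where it is left (about 2 N at the collar moves it). A stop block in the middle of its gate blocks the way between about -0.22 and +0.22 unless the collar is lifted.
- collar (a joint): Lift of the lever's lockout collar along the lever, m: 0 = down, 0.012 = fully up. Sprung downwards: about 4 N starts it, 7 N holds it fully up. Its cross tongue clears the stop block when it is lifted 8 mm or more. Set free on top of the block it rests there, lifted; in the turn or stop notch it drops to 0.
- collar_grip (a point): Centre of the lockout collar, a ribbed grey cylinder 34 mm across and 24 mm high round the lever, moving with the collar; 104 mm from the pivot when down. The lever's black knob above it is 24 mm across and its top is 41 mm above the centre of the lowered collar; the tongue (38 mm long across the swing) begins 32 mm below that centre.
- lever_pivot (a point): Lever's pivot, inside the gearbox, 45 mm above the bench; the lever runs straight from here through the collar's centre.
- jar: Small closed jar 52 mm across, about 58 mm high, on the bench among the vases; not to be disturbed. Origin at the centre of its underside.
- shell_plate: White plate of egg shells, 150 mm across; not to be disturbed.
- stone: Grey polishing stone 90 x 50 x 30 mm; not to be disturbed.
- cup: Small blue ceramic drinking cup 70 mm across, 80 mm high; not to be disturbed.
Things that resemble listed ones, but are neither listed nor needed, are in the scene too. What is shaped like the vase5 but green or pink is not meant.

How it is judged:
By the outcome, as a careful person would: the job done as asked, in the order asked, and still so for the second after the job is handed in, with the robot touching nothing.
Of vase1, vase2, vase3, vase4, vase5 only 3 to 5 are there at a start; the rules pass over those that are not, and their reading is None.
At some moment in a run one of vase1, vase2, vase3, vase4, vase5 may be knocked a few centimetres aside while the robot is not near it.
It also fails if it takes over 210 s, if anything falls off the work surface, if the arm or the gripper's body presses on something with over 40 N, if the wrist force passes 120 N, or if a joint passes its speed limit or range.

## Working session

There is one attempt and no reset: what is moved stays moved. The work goes in short steps, each a Python script; the robot and the scene stay as the last script left them, time stands still between calls to the robot, and variables do not carry over. Pictures are saved under pics/ and viewed, at most 14 in all, crops included, and the job is handed in when it is done.

```bash
ls; mkdir -p pics; python3 - <<'E'
from workcell import manip
import cv2, numpy as np
np.set_printoptions(precision=4,suppress=True)
for n in("top","side"):
    cv2.imwrite(f"pics/{n}0.png",manip.camera(n)); print(n,manip.camera_model(n))
print(manip.grip_point_offset,manip.observe())
E
```

```text
pics
top {'camera_matrix': array([[463.7018,   0.    , 316.8731],
       [  0.    , 463.7018, 239.0736],
       [  0.    ,   0.    ,   1.    ]]), 'view': array([[-0.0293, -0.9996,  0.0041, -0.047 ],
       [ 0.9958, -0.0288,  0.0869, -0.552 ],
       [-0.0867,  0.0066,  0.9962, -1.0961],
       [ 0.    ,  0.    ,  0.    ,  1.    ]])}
side {'camera_matrix': array([[463.3104,   0.    , 314.81  ],
       [  0.    , 463.3104, 242.0869],
       [  0.    ,   0.    ,   1.    ]]), 'view': array([[-0.8425, -0.5387,  0.0042,  0.4644],
       [ 0.2744, -0.4226,  0.8638, -0.2651],
       [-0.4635,  0.7289,  0.5038, -0.8043],
       [ 0.    ,  0.    ,  0.    ,  1.    ]])}
0.0187 {'time': 0.1, 'joint_pos': array([-1.193 ,  0.0874,  0.1752,  1.6598, -0.    ,  1.5708]), 'joint_vel': array([ 0.0004, -0.0013,  0.0043, -0.0009, -0.0002, -0.0001]), 'effort': array([ -0.0003, -52.1559,  46.5654,   0.0159,   0.0001,  -0.    ]), 'position': array([ 0.2028, -0.511 ,  0.2306]), 'orientation': array([[ 0.9295,  0.3689, -0.0005],
       [ 0.3689, -0.9295,  0.0011],
       [-0.    , -0.0012, -1.    ]]), 'contact_force': array([-0.0669, -0.206 , -0.0752]), 'wrist_torque': array([-0.0172, -0.0283, -0.0066]), 'grip_force': 0.0, 'width': 1.0002615738740646}
```

View pics/top0.png

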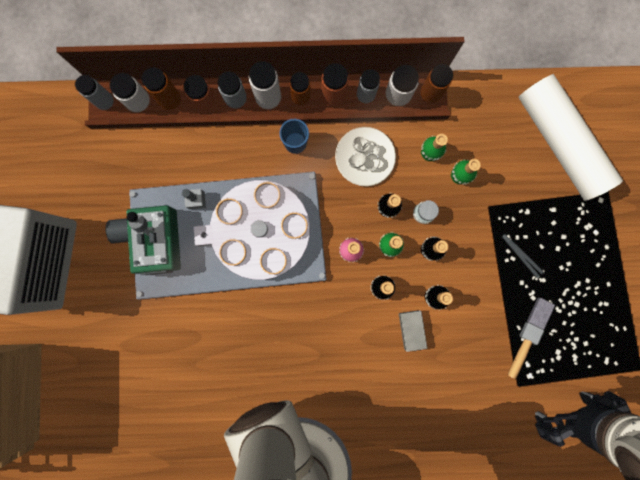

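View pics/side0.png

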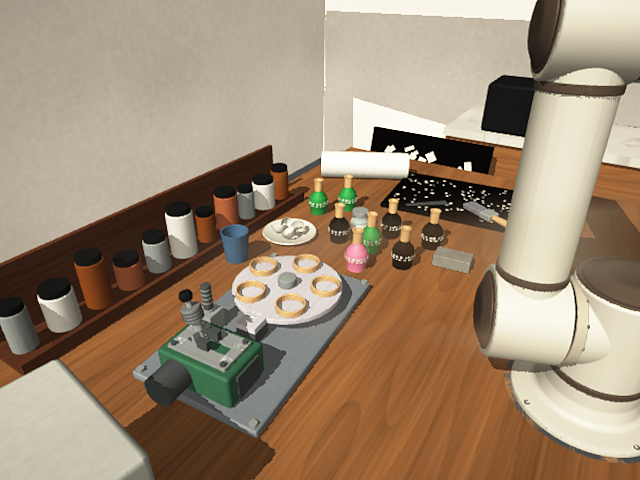

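The top view shows the drier (x 130–325, y 175–298) and four black vases with necks near (394,202), (441,243), (387,289) and (446,299). The jar is at (427,211). The side view agrees. I'll enlarge crops next.

```bash
cat > h.py <<'E'
from workcell import manip
import cv2, numpy as np
np.set_printoptions(precision=4,suppress=True)
M={n:manip.camera_model(n) for n in("top","side")}
def ray(n,u,v):
    K=M[n]["camera_matrix"];V=M[n]["view"];R=V[:3,:3]
    d=np.linalg.inv(K)@[u,v,1.]; d=np.array([d[0],-d[1],-d[2]])
    return -R.T@V[:3,3], R.T@d
def px(n,u,v,z):
    o,d=ray(n,u,v); return o+d*(z-o[2])/d[2]
def proj(n,p):
    V=M[n]["view"];c=V[:3,:3]@np.asarray(p)+V[:3,3]; q=M[n]["camera_matrix"]@[c[0],-c[1],-c[2]]; return q[:2]/q[2]
def crop(n,name,x0,y0,x1,y1,s,im=None):
    im=manip.camera(n) if im is None else im
    cv2.imwrite(f"pics/{name}.png",cv2.resize(im[y0:y1,x0:x1],None,fx=s,fy=s,interpolation=cv2.INTER_CUBIC))
E
python3 - <<'E'
from h import *
t=cv2.imread("pics/top0.png");s=cv2.imread("pics/side0.png")
crop("top","td",120,165,330,305,3.8,t)
crop("side","sd",135,245,375,425,3.3,s)
crop("top","tv",335,130,485,310,3.3,t)
E
```

```text
(no output)
```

View pics/td.png

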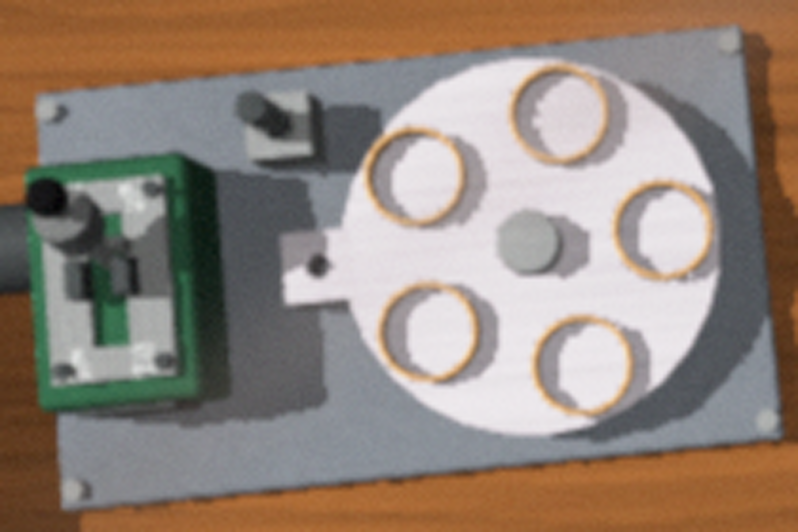

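View pics/sd.png

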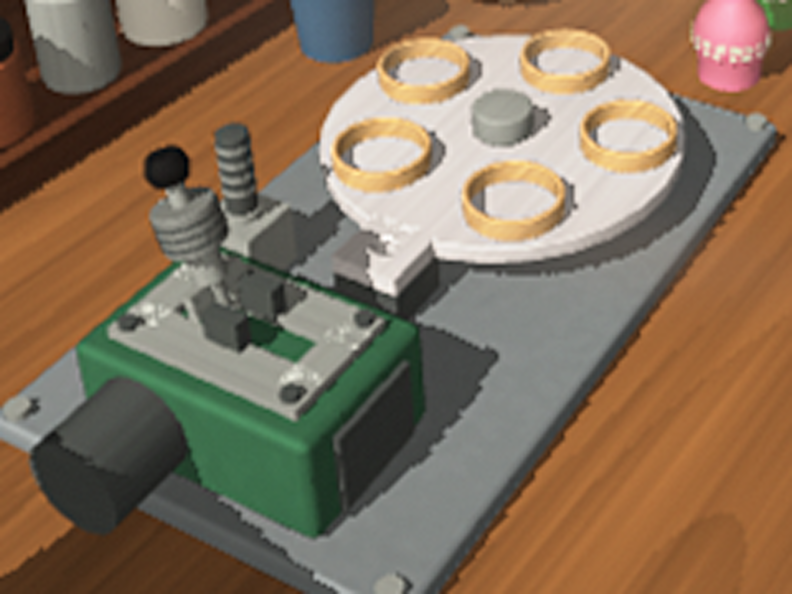

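View pics/tv.png

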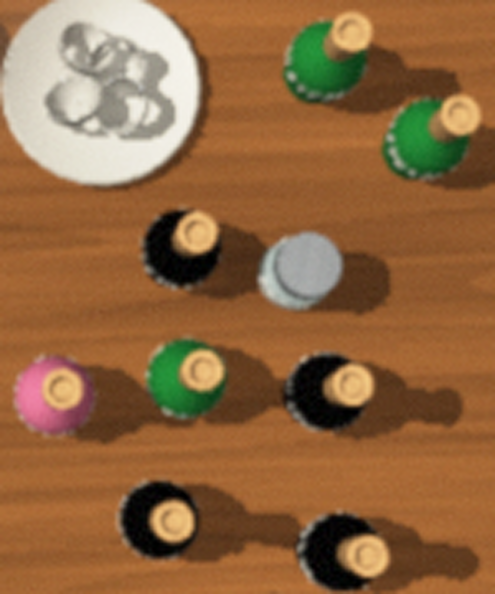

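Crop readings:
- **Plate:** corners are visible.
- **Cups:** five rims, the ear hole at (318,265), and the pin top at (255,105).
- **Lever:** knob at (47,197).
- **Vases:** four rims, readable in the vase crop.

Next I'll fit the drier pose.

```bash
python3 - <<'E'
from h import *
from scipy.optimize import least_squares
T=lambda p,s,o:np.array(p)/s+o
f=lambda l,o,s:[(np.array(p)+.5)/s+np.array(o)-.5 for p in l]
tc=f([(36,95),(740,27),(780,437),(62,510)],(120,165),3.8)
print("plate",*[px("top",*c,.018)[:2] for c in tc])
rims=f([(416,176),(560,113),(664,230),(584,365),(429,331)],(120,165),3.8)
srims=f([(382,150),(423,67),(565,58),(628,132),(514,196)],(135,245),3.3)
A=[px("top",*c,.070)[:2] for c in rims]; B=[px("side",*c,.070)[:2] for c in srims]
A=np.array(A);B=np.array(B);print("cupsT",A,A.mean(0),"\ncupsS",B,B.mean(0))
print("rT",np.linalg.norm(A-A.mean(0),axis=1),"rS",np.linalg.norm(B-B.mean(0),axis=1))
print("adj",np.linalg.norm(A-np.roll(A,1,0),axis=1))
e,=f([(318,265)],(120,165),3.8);print("ear",px("top",*e,.056))
p,=f([(255,105)],(120,165),3.8);print("pinT",px("top",*p,.118))
p,=f([(232,133)],(135,245),3.3);print("pinS",px("side",*p,.118))
k,=f([(47,197)],(120,165),3.8);k2,=f([(167,166)],(135,245),3.3)
zk=.045+.133*np.cos(.3);print("knobT",px("top",*k,zk),"S",px("side",*k2,zk))
# drier fit (x,y,yaw)
def res(q):
    c,s=np.cos(q[2]),np.sin(q[2]);R=np.array([[c,-s],[s,c]]);w=lambda x,y:R@[x,y]+q[:2]
    r=[]
    for (x,y),cc in zip([(.135,.23),(.135,-.23),(-.135,-.23),(-.135,.23)],tc): r+=list(w(x,y)-px("top",*cc,.018)[:2])
    r+=list(w(0,-.1)-(A.mean(0)+B.mean(0))/2)
    return r
s=least_squares(res,[.5,.15,0]);print("drier",s.x,np.array(s.fun)*1e3)
c,sn=np.cos(s.x[2]),np.sin(s.x[2]);R=np.array([[c,-sn],[sn,c]])
print("pivot",R@[0,.15]+s.x[:2]); 
for n,v in dict(ear=px("top",*e,.056),pin=px("top",*f([(255,105)],(120,165),3.8)[0],.118),knob=px("top",*k,zk)).items(): print(n,"local",R.T@(v[:2]-s.x[:2]))
for v in f([(197,232),(351,384),(173,521),(366,556)],(335,130),3.3): print("vase",px("top",*v,.105))
print("jar",px("top",*f([(308,265)],(335,130),3.3)[0],.058))
print("green",px("top",*f([(203,370)],(335,130),3.3)[0],.105))
print("pink",px("top",*f([(64,389)],(335,130),3.3)[0],.105))
E
```

```text
plate [0.6856 0.3927] [ 0.7173 -0.0618] [ 0.4523 -0.0796] [0.4197 0.3748]
cupsT [[ 0.618   0.1395]
 [ 0.6545  0.0506]
 [ 0.5803 -0.0115]
 [ 0.4993  0.0391]
 [ 0.5227  0.1328]] [0.575  0.0701] 
cupsS [[ 0.6139  0.1467]
 [ 0.6509  0.0586]
 [ 0.577  -0.0026]
 [ 0.496   0.0476]
 [ 0.5188  0.1399]] [0.5713 0.0781]
rT [0.0816 0.0819 0.0817 0.0818 0.0816] rS [0.0808 0.0819 0.0809 0.0812 0.0812]
adj [0.0955 0.0961 0.0967 0.0955 0.0966]
ear [0.5664 0.2032 0.056 ]
pinT [0.6553 0.2245 0.118 ]
pinS [0.6522 0.2301 0.118 ]
knobT [0.5964 0.3248 0.1721] S [0.6003 0.3202 0.1721]
drier [0.5682 0.16   0.0693] [  1.3144   6.0539   1.5066   1.7305  -2.784    0.7752  -2.0427   5.2732
   2.0057 -13.8329]
pivot [0.5578 0.3096]
ear local [0.0012 0.0432]
pin local [0.0914 0.0583]
knob local [0.0395 0.1624]
vase [ 0.627  -0.2401  0.105 ]
vase [ 0.5197 -0.3401  0.105 ]
vase [ 0.4308 -0.2153  0.105 ]
vase [ 0.4036 -0.3441  0.105 ]
jar [ 0.6088 -0.3267  0.058 ]
green [ 0.5321 -0.24    0.105 ]
pink [ 0.522  -0.1451  0.105 ]
```

```bash
cat >> h.py <<'E'
def tri(a,b):
    (o,d),(p,e)=ray("top",*a),ray("side",*b); d=d/np.linalg.norm(d);e=e/np.linalg.norm(e)
    t,u=np.linalg.lstsq(np.c_[d,-e],p-o,rcond=None)[0]; x,y=o+t*d,p+u*e
    return (x+y)/2,np.linalg.norm(x-y)
E
python3 - <<'E'
from h import *
print([list(m) for m in M.values()])
for n in M: print(n,ray(n,320,240)[0])
ft=lambda p:(np.array(p)+.5)/3.8+[119.5,164.5]; fs=lambda p:(np.array(p)+.5)/3.3+[134.5,244.5]
P=dict(c1=[(416,176),(382,150)],c2=[(560,113),(423,67)],c3=[(664,230),(565,58)],c4=[(584,365),(628,132)],c5=[(429,331),(514,196)],pin=[(255,105),(232,133)],knob=[(47,197),(167,166)],hub=[(529,242),(503,103)],screwTR=[(728,41),(757,121)],screwBL=[(75,490),(391,583)],gbscrew=[(165,362),(365,318)],gb2=[(66,371),(293,391)],gb3=[(154,188),(180,264)])
for k,(a,b) in P.items():
    x,g=tri(ft(a),fs(b)); print(k,x,"gap mm",g*1e3)
E
```

```text
[['camera_matrix', 'view'], ['camera_matrix', 'view']]
top [ 0.4532 -0.0557  1.1401]
side [0.0911 0.7244 0.6323]
c1 [0.6191 0.1407 0.0642] gap mm 0.4800576198096833
c2 [0.6561 0.0515 0.0641] gap mm 1.2284873694929173
c3 [ 0.5817 -0.0109  0.0638] gap mm 1.394687430415805
c4 [0.5    0.0399 0.0638] gap mm 1.037367848520687
c5 [0.5231 0.1339 0.0642] gap mm 0.15454729669463166
pin [0.6564 0.2259 0.1137] gap mm 0.6631353882775254
knob [0.596  0.3235 0.1758] gap mm 0.4034380499304664
hub [0.5753 0.0707 0.0758] gap mm 1.33376810273791
screwTR [ 0.5947 -0.0859  0.01  ] gap mm 234.12659669924417
screwBL [0.4323 0.3652 0.0224] gap mm 0.6442611874889244
gbscrew [0.5078 0.2863 0.0914] gap mm 1.0545528673737492
gb2 [0.5041 0.3449 0.0914] gap mm 0.6956603886582396
gb3 [0.6187 0.2997 0.084 ] gap mm 14.120713634645664
```

Readings agree with the known sizes: cup radius is 82 mm, the gearbox axis sits 250 mm from the carousel axis, and the knob lean is about 0.3. Lever first.

```bash
cat >> h.py <<'E'
YAW=.067
EX=np.array([np.cos(YAW),np.sin(YAW),0]);EY=np.array([-np.sin(YAW),np.cos(YAW),0]);EZ=np.array([0,0,1.])
CAR=np.array([.575,.0701]); PIV=np.r_[CAR+.25*EY[:2],.045]
OFF=manip.grip_point_offset
PIN=np.array([.6553,.2245]); LOCK=np.array([.5664,.2032])
CUPS=[(.618,.1395),(.6545,.0506),(.5803,-.0115),(.4993,.0391),(.5227,.1328)]
VASES=[(.627,-.2401),(.5197,-.3401),(.4308,-.2153),(.4036,-.3441)]
def lev(th,r,sg=1):
    a=np.sin(th)*EX+np.cos(th)*EZ; y=sg*(np.cos(th)*EX-np.sin(th)*EZ); z=-a
    return PIV+(r-OFF)*a, np.c_[np.cross(y,z),y,z]
def down(phi):  # closing line at angle phi in world xy
    y=np.array([np.cos(phi),np.sin(phi),0]);z=-EZ
    return np.c_[np.cross(y,z),y,z]
def st(m=""):
    o=manip.observe();print(m,"t%.1f"%o["time"],"tcp",o["position"],"F",o["contact_force"],"w%.3f g%.1f"%(o["width"],o["grip_force"]))
    return o
E
python3 - <<'E'
from h import *
q0=manip.observe()["joint_pos"]
for sg in(1,-1):
    for th,r in((.3,.18),(.3,.104),(0,.115),(-.3,.115),(-.3,.18)):
        print(sg,th,r,manip.ik(*lev(th,r,sg)))
for phi in np.arange(-3,4)*np.pi/4:
    ok=[manip.ik(np.r_[p,z],down(phi)) for p,z in((PIN,.076),(PIN,.16),(LOCK,.16))]
    print(phi,[None if a is None else a[5] for a in ok])
E
```

```text
1 0.3 0.18 [0.4443 0.837  1.0978 2.1117 0.1091 1.9327]
1 0.3 0.104 [0.4554 0.6839 0.7144 1.8801 0.1121 1.9434]
1 0 0.115 [0.5199 0.2978 0.2456 1.5186 0.     2.0237]
1 -0.3 0.115 [ 0.6106 -0.0283 -0.1578  1.1825 -0.1534  2.0944]
1 -0.3 0.18 [ 0.6294 -0.0662 -0.0745  1.3065 -0.1582  2.1128]
-1 0.3 0.18 [ 0.4443  0.837   1.0978  2.1117  0.1091 -1.2089]
-1 0.3 0.104 [ 0.4554  0.6839  0.7144  1.8801  0.1121 -1.1982]
-1 0 0.115 [ 0.5199  0.2978  0.2456  1.5186  0.     -1.1179]
-1 -0.3 0.115 [ 0.6106 -0.0283 -0.1578  1.1825 -0.1534 -1.0472]
-1 -0.3 0.18 [ 0.6294 -0.0662 -0.0745  1.3065 -0.1582 -1.0288]
-2.356194490192345 [np.float64(-2.0261351423427367), np.float64(-2.0261351423427367), np.float64(-2.011739679705411)]
-1.5707963267948966 [np.float64(-2.811533305740185), np.float64(-2.811533305740185), np.float64(-2.7971378431028593)]
-0.7853981633974483 [np.float64(2.686253838041953), np.float64(2.686253838041953), np.float64(2.700649300679279)]
0.0 [np.float64(1.9008556746445056), np.float64(1.9008556746445056), np.float64(1.9152511372818308)]
0.7853981633974483 [np.float64(1.1154575112470564), np.float64(1.1154575112470564), np.float64(1.1298529738843825)]
1.5707963267948966 [np.float64(0.33005934784960855), np.float64(0.33005934784960855), np.float64(0.3444548104869338)]
2.356194490192345 [np.float64(-0.4553388155478397), np.float64(-0.4553388155478397), np.float64(-0.44094335291051445)]
```

```bash
python3 - <<'E'
from h import *
manip.move_ptp([.45,.12,.32],down(.07)); st()
manip.move_ptp(*lev(.3,.185)); st()
p,o=lev(.3,.104); print(manip.move_straight(p,o,feed=.1,stop_force=8)); st("at")
manip.gripper_to(0.); st("closed")
p,o=lev(.3,.1145); manip.move_straight(p,o,feed=.03); st("lifted")
crop("side","lift",135,205,375,385,3.3)
E
```

```text
t2.5 tcp [0.4502 0.1194 0.3199] F [ 0.0132 -0.216  -0.8073] w1.001 g0.0
 t3.7 tcp [0.6075 0.3221 0.2052] F [-0.2125  0.1116  1.1075] w1.001 g0.0
False
at t4.7 tcp [0.5837 0.3211 0.1279] F [-0.4308  0.1608 -0.4181] w1.000 g0.0
closed t5.2 tcp [0.5835 0.3213 0.1267] F [0.0424 0.4503 3.1532] w0.384 g59.6
lifted t5.7 tcp [0.5864 0.3214 0.136 ] F [-1.563   1.9842 -7.2434] w0.378 g60.0
```

View pics/lift.png

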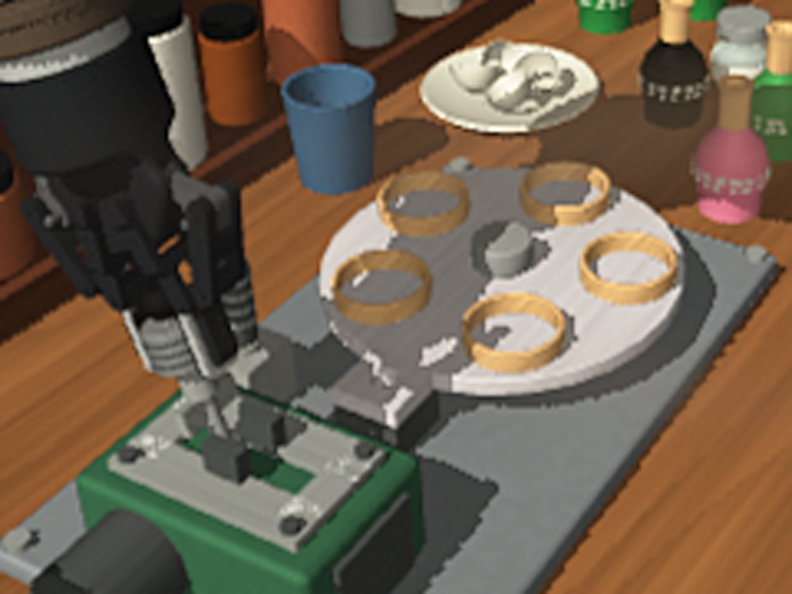

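The collar is held between the fingers and lifted; the 7 N pull matches the figure given for fully up. Now I swing it across.

```bash
python3 - <<'E'
from h import *
for th in np.linspace(.3,-.31,8)[1:]:
    p,o=lev(th,.1145); hit=manip.move_straight(p,o,feed=.08,stop_force=25)
    s=st("%.2f %s"%(th,hit))
    if hit: break
else:
    p,o=lev(-.31,.1045); manip.move_straight(p,o,feed=.04,stop_force=15); st("low")
    manip.gripper_to(1.0); st("open")
    p,o=lev(-.31,.19); manip.move_straight(p,o,feed=.12); st()
    crop("side","stop",135,205,375,385,3.3)
E
```

```text
0.21 False t6.1 tcp [0.5779 0.3208 0.1395] F [-1.233   1.3865 -6.9816] w0.377 g60.2
0.13 False t6.4 tcp [0.5699 0.3203 0.1405] F [-1.9686  0.1612 -6.8357] w0.380 g60.5
0.04 False t6.7 tcp [0.5617 0.3197 0.1408] F [-1.0576 -0.7433 -7.2913] w0.380 g60.6
-0.05 False t6.9 tcp [0.5535 0.3191 0.1408] F [-1.2668 -1.0146 -6.7496] w0.381 g60.7
-0.14 False t7.2 tcp [0.5452 0.3185 0.1402] F [-0.8347 -1.9733 -7.6486] w0.379 g60.8
-0.22 False t7.5 tcp [0.5371 0.3179 0.1389] F [-0.9908 -2.7311 -7.0572] w0.377 g61.0
-0.31 False t7.7 tcp [0.5292 0.3174 0.1366] F [ 0.7854 -4.2358 -8.2885] w0.379 g61.2
low t8.1 tcp [0.533  0.3176 0.1271] F [ 1.2461 -4.0499 -5.5593] w0.378 g61.7
open t8.7 tcp [0.5322 0.3179 0.1269] F [-0.1795 -0.8122 -0.5056] w1.006 g0.0
 t9.6 tcp [0.506  0.3159 0.2072] F [ 0.6883 -1.1478  0.4252] w1.003 g0.0
```

View pics/stop.png

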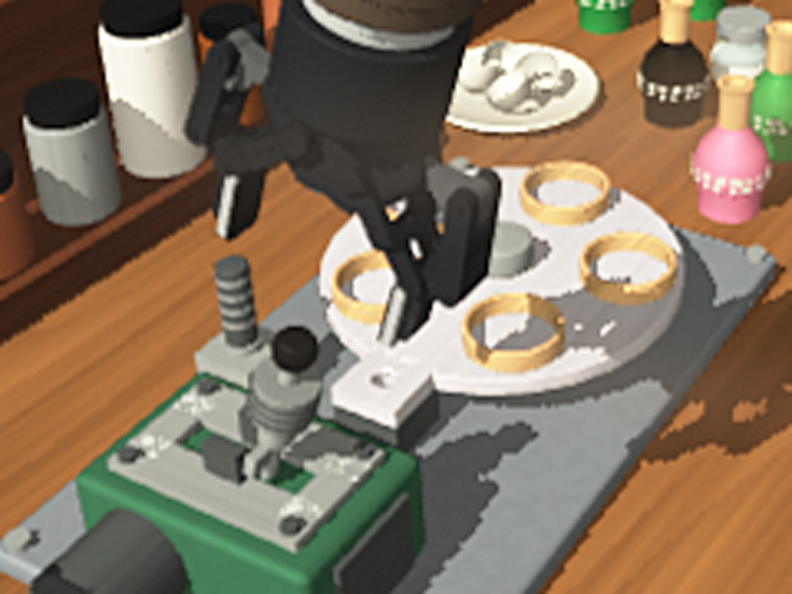

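The lever now leans to the stop side, and the collar is down with the stem visible below the knob. The lock bore is clear at (382,378) in the crop. Pin next.

```bash
python3 - <<'E'
from h import *
print("ear side",px("side",134.5+382/3.3,204.5+378/3.3,.056))
o=down(YAW)
manip.gripper_to(.6)
manip.move_ptp(np.r_[PIN,.20],o)
print(manip.move_straight(np.r_[PIN,.0765],feed=.12,stop_force=6)); st("at")
manip.gripper_to(0.); st("closed")
manip.move_straight(np.r_[PIN,.0765+.055],feed=.08); st("up")
manip.move_straight(np.r_[LOCK,.0765+.055],feed=.1); st("over")
crop("side","over",135,205,375,385,3.3)
E
```

```text
ear side [0.5673 0.2053 0.056 ]
False
at t12.0 tcp [0.6557 0.2247 0.0777] F [ 0.4646  0.312  -0.2301] w0.600 g0.0
closed t12.4 tcp [0.6557 0.2246 0.0772] F [-1.1502  0.0334  5.3965] w0.216 g58.4
up t13.2 tcp [0.6551 0.2244 0.131 ] F [-0.2195 -0.3654 -0.9917] w0.216 g58.5
over t14.3 tcp [0.5668 0.2033 0.1314] F [ 0.3001  0.0175 -0.8876] w0.216 g58.5
```

View pics/over.png

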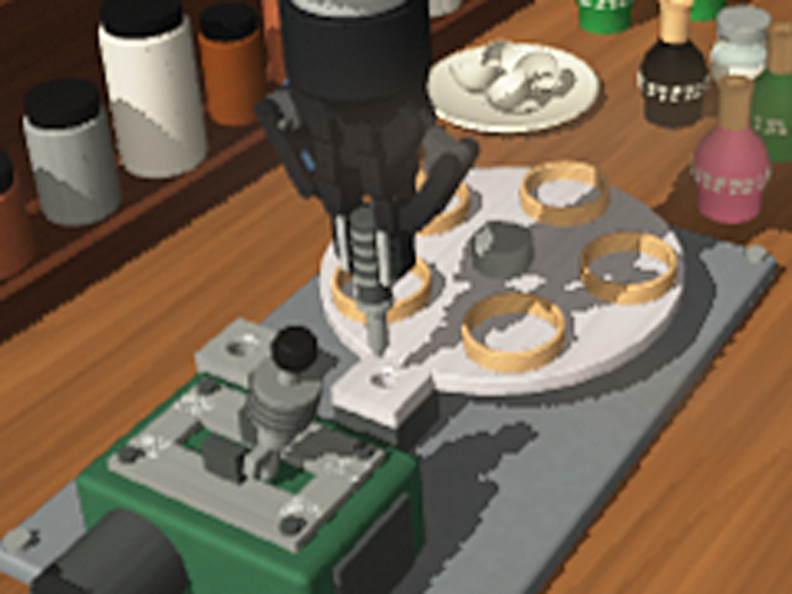

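```bash
python3 - <<'E'
from h import *
g=lambda x,y:(134.5+(x+.5)/3.3,204.5+(y+.5)/3.3)
print("tip",px("side",*g(377,355),.076),"lock",px("side",*g(382,379),.056),"park",px("side",*g(242,346),.058))
z=.0765
LO=.0765-.002-.0006
p=LOCK+[0.,.001]
manip.move_straight(np.r_[p,z+.022],feed=.08); st("pre")
hit=manip.move_straight(np.r_[p,LO-.001],feed=.03,stop_force=6); st("ins %s"%hit)
E
```

```text
tip [0.5657 0.2092 0.076 ] lock [0.5662 0.2062 0.056 ] park [0.6539 0.2296 0.058 ]
pre t14.9 tcp [0.5657 0.2026 0.0958] F [ 0.9867 -6.1719 -5.2648] w0.214 g58.6
ins True t15.1 tcp [0.5658 0.2022 0.0951] F [ 0.5726 -1.4444 -0.5718] w0.220 g59.1
```

```bash
python3 - <<'E'
from h import *
for y in(.2025,.2010,.1995):
    manip.move_straight([.5662,y,.0951],feed=.03,stop_force=8); st("y%.4f"%y)
manip.move_straight([.5662,.2010,.0951],feed=.03,stop_force=8); st("c")
hit=manip.move_straight([.5662,.2010,.0735],feed=.03,stop_force=8); st("ins %s"%hit)
E
```

```text
y0.2025 t15.4 tcp [0.5659 0.2022 0.0941] F [ 1.4288 -2.299  -3.5514] w0.219 g59.0
y0.2010 t15.6 tcp [0.5661 0.2012 0.095 ] F [-1.176  -0.3744 -2.0595] w0.215 g59.0
y0.1995 t15.9 tcp [0.5662 0.1995 0.0952] F [ 0.1287  0.965  -1.3924] w0.221 g59.0
c t16.1 tcp [0.5662 0.2012 0.0951] F [ 0.3205 -0.6094 -1.7938] w0.221 g59.0
ins True t16.8 tcp [0.5663 0.2009 0.0753] F [0.6536 0.5188 5.1297] w0.221 g59.5
```

The pin went down to TCP z 0.0753, against 0.0752 expected for fully home. I'll release it and check by eye, then detect the vases.

```bash
python3 - <<'E'
from h import *
manip.gripper_to(.6); st("open")
manip.move_straight([.5662,.2010,.22],feed=.15)
manip.move_ptp([.45,.0,.30],down(0)); st()
s=manip.camera("side");t=manip.camera("top");cv2.imwrite("pics/top1.png",t)
a=cv2.resize(s[205:385,135:375],None,fx=1.65,fy=1.65);b=cv2.resize(t[120:320,330:490],None,fx=1.5,fy=1.5)
h=300;a=cv2.resize(a,(400,300));b=cv2.resize(b,(240,300));c=cv2.resize(t[300:480,480:640],(160,180))
im=np.zeros((300,800,3),np.uint8);im[:,:400]=a;im[:,400:640]=b;im[:180,640:]=c;cv2.imwrite("pics/locked.png",im)
t0=cv2.imread("pics/top0.png")
for v in VASES:
    u=proj("top",np.r_[v,.105]).round().astype(int); x,y=u
    tp=t0[y-9:y+10,x-9:x+10]; R=t[y-40:y+41,x-40:x+41]
    m=cv2.matchTemplate(R,tp,cv2.TM_CCOEFF_NORMED); _,sc,_,l=cv2.minMaxLoc(m); print(v,sc,np.array(l)-31)
E
```

```text
open t17.2 tcp [0.5655 0.2007 0.0741] F [-0.0458 -0.1842  0.355 ] w0.603 g0.0
 t19.3 tcp [0.4505 0.0005 0.2992] F [-1.4086 -0.3577 -0.6783] w0.600 g0.0
(0.627, -0.2401) 0.9982438683509827 [0 0]
(0.5197, -0.3401) 0.998536229133606 [0 0]
(0.4308, -0.2153) 0.9985076785087585 [0 0]
(0.4036, -0.3441) 0.9384926557540894 [0 0]
```

View pics/locked.png

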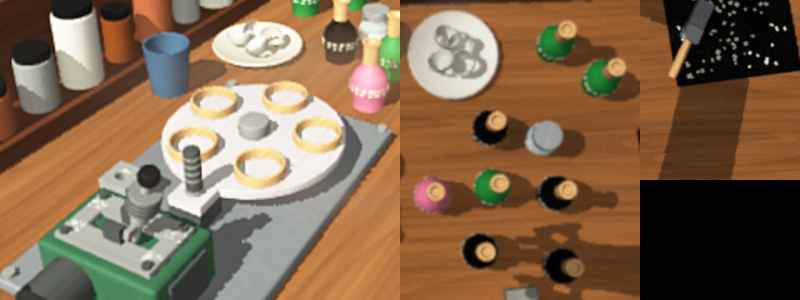

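The pin's shoulder sits on the ear, the vases are unmoved (all four matched at zero offset), and there is no fifth vase. First vase: lift it and hover over cup 3.

```bash
cat >> h.py <<'E'
O=down(np.pi/2); ZG=.0735; HI=.255
def locate(i):
    t0=cv2.imread("pics/top0.png");t=manip.camera("top"); x,y=proj("top",np.r_[VASES[i],.105]).round().astype(int)
    m=cv2.matchTemplate(t[y-40:y+41,x-40:x+41],t0[y-9:y+10,x-9:x+10],cv2.TM_CCOEFF_NORMED); _,sc,_,l=cv2.minMaxLoc(m)
    d=np.array(l)-31; u=proj("top",np.r_[VASES[i],.105])+d
    print("vase",i,"score %.3f"%sc,"shift",d); return px("top",*u,.105)[:2],sc
def pick(i):
    v,sc=locate(i)
    if sc<.85: cv2.imwrite("pics/lost.png",manip.camera("top")); raise SystemExit("lost")
    manip.move_ptp(np.r_[v,.20],O)
    print(manip.move_straight(np.r_[v,ZG],feed=.12,stop_force=5)); st("at")
    manip.gripper_to(0.); o=st("grip")
    manip.move_straight(np.r_[v,HI],feed=.15); st("up"); return o["position"][2]
def place(j,zg,corr):
    c=np.array(CUPS[j])+corr
    hit=manip.move_straight(np.r_[c,zg+.056+.004],feed=.08,stop_force=6); st("rim %s"%hit)
    if hit: raise SystemExit("rim")
    hit=manip.move_straight(np.r_[c,zg+.053],feed=.015,stop_force=2.5); st("down %s"%hit)
    manip.gripper_to(.6); st("rel")
    manip.move_straight(np.r_[c,HI],feed=.2)
E
python3 - <<'E'
from h import *
zg=pick(2); print("zg",zg)
c=np.array(CUPS[2])+[0,-.0015]
manip.move_ptp(np.r_[c,HI],O); manip.move_straight(np.r_[c,zg+.078],feed=.1); st("hover")
crop("side","hov",215,205,395,340,4.4)
E
```

```text
vase 2 score 0.998 shift [0 0]
False
at t22.4 tcp [ 0.4312 -0.2155  0.0743] F [-0.5065 -0.5191  0.0622] w0.598 g0.0
grip t22.8 tcp [ 0.4312 -0.2156  0.0743] F [-0.4625 -0.8     6.4149] w0.263 g58.6
up t24.1 tcp [ 0.4306 -0.2152  0.2541] F [ 0.6707  0.4047 -2.9204] w0.262 g58.7
zg 0.07426336031003582
hover t26.3 tcp [ 0.5807 -0.013   0.1531] F [-0.3159 -0.0484 -1.4499] w0.261 g58.8
```

View pics/hov.png

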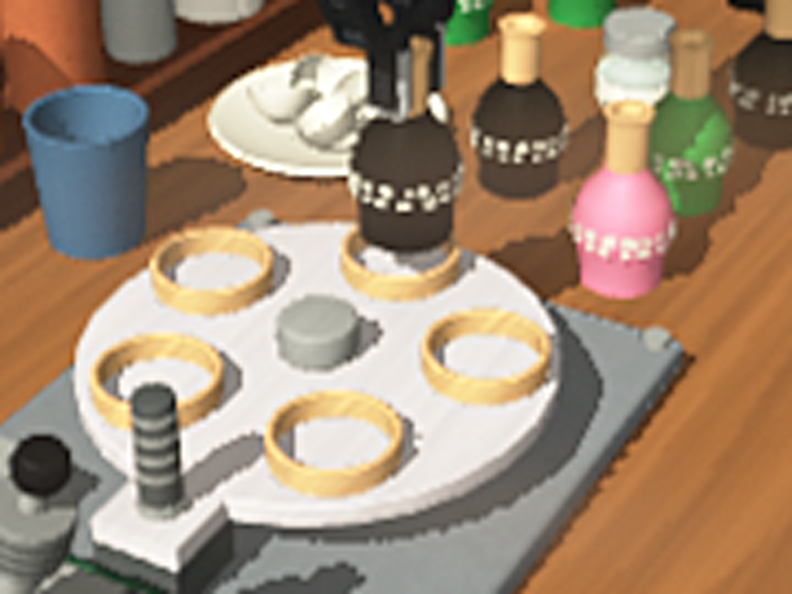

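```bash
python3 - <<'E'
from h import *
from scipy.optimize import least_squares
a=np.linspace(0,2*np.pi,200)
def circ(x,y,z,r): return np.array([((proj("side",[x+r*np.cos(t),y+r*np.sin(t),z])-[214.5,204.5])*4.4-.5) for t in a])
def fit(z1,r1,z2,r2,L,R,B):
    f=lambda q:[circ(*q,z1,r1)[:,0].min()-L,circ(*q,z1,r1)[:,0].max()-R,circ(*q,z2,r2)[:,1].max()-B]
    s=least_squares(f,[.58,-.01],diff_step=1e-3);return s.x,s.fun
v=fit(.0788,.024,.0788,.024,357,455,255); c=fit(.070,.031,.056,.031,340,462,299)
print(v,c,"move by",c[0]-v[0]); print(manip.observe()["position"])
E
```

```text
(array([ 0.5799, -0.0112]), array([ 2.0144, -2.0159,  0.1451])) (array([ 0.5829, -0.0111]), array([ 0.6352, -0.6358,  0.0569])) move by [0.003  0.0001]
[ 0.5807 -0.013   0.1531]
```

```bash
python3 - <<'E'
from h import *
place(2,.0743,[.0022,-.0015]); st("clear")
crop("side","pl1",215,205,395,340,4.4)
E
```

```text
rim False t26.7 tcp [ 0.582  -0.013   0.1333] F [-0.5728 -0.0242 -2.0146] w0.263 g58.8
down True t27.1 tcp [ 0.5828 -0.013   0.1303] F [0.0409 0.256  3.6926] w0.261 g59.4
rel t27.5 tcp [ 0.5821 -0.013   0.129 ] F [ 0.1293 -0.4277 -0.0425] w0.598 g0.0
clear t28.2 tcp [ 0.5824 -0.013   0.2538] F [-0.546  -0.4085 -0.4674] w0.595 g0.0
```

View pics/pl1.png

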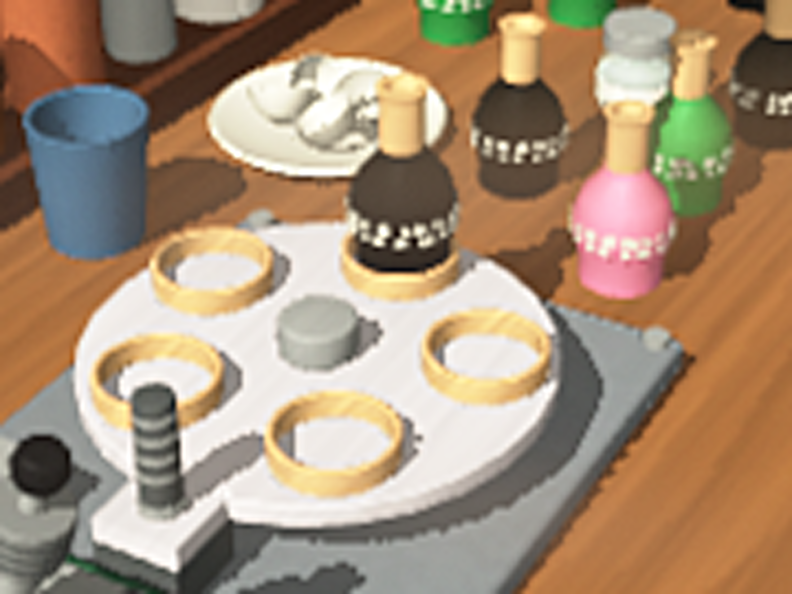

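The first vase stands upright and centred in cup 3, and the TCP reading gives a foot height of 56 mm. Now the others.

```bash
python3 - <<'E'
from h import *
for i,j in((0,1),(3,3),(1,4)):
    zg=pick(i); c=np.array(CUPS[j])+[.0022,-.0015]
    manip.move_ptp(np.r_[c,HI],O); place(j,zg,[.0022,-.0015]); st("clear")
manip.move_ptp([.45,-.1,.30],O)
crop("side","pl2",215,195,395,330,4.4)
E
```

```text
vase 0 score 0.966 shift [-17   2]
False
at t30.4 tcp [ 0.624  -0.2016  0.0745] F [-0.231   0.5737  0.8025] w0.600 g0.0
grip t30.7 tcp [ 0.6239 -0.2018  0.0743] F [-0.9064 -1.504   5.5831] w0.266 g58.6
up t32.1 tcp [ 0.6233 -0.2014  0.254 ] F [-0.642   0.5455 -1.6453] w0.267 g58.8
rim True t34.4 tcp [0.6563 0.0491 0.1433] F [-1.9826 -0.947   6.0205] w0.264 g59.4rim
```

Vase 0 had been knocked about 4 cm and was relocated, but its foot has touched a cup rim. I'll back up and look.

```bash
python3 - <<'E'
from h import *
p=manip.observe()["position"]; manip.move_straight([p[0],p[1],.0743+.078],feed=.1); st()
crop("side","hov2",215,195,395,330,4.4)
E
```

```text
t34.6 tcp [0.6568 0.0492 0.1529] F [ 0.3809  0.0382 -2.5218] w0.258 g58.9
```

View pics/hov2.png

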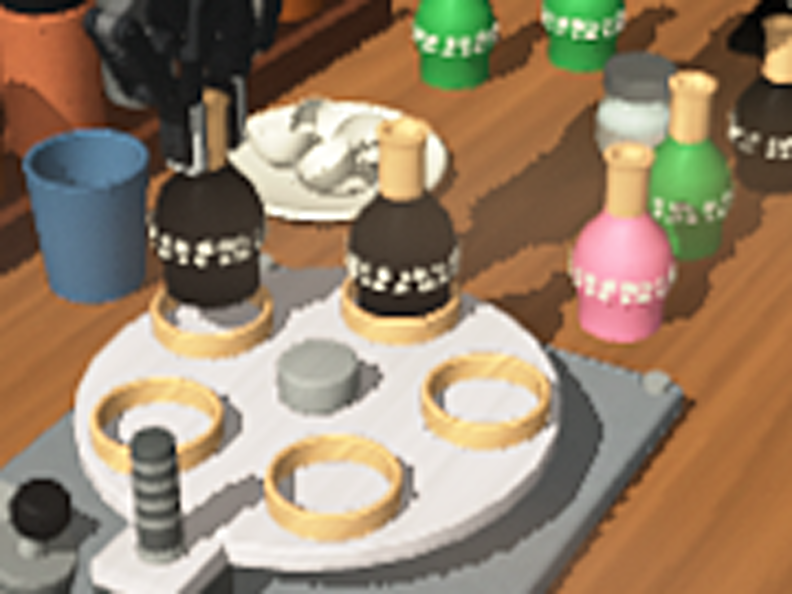

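```bash
python3 - <<'E'
from h import *
from scipy.optimize import least_squares
a=np.linspace(0,2*np.pi,200)
def circ(x,y,z,r): return np.array([((proj("side",[x+r*np.cos(t),y+r*np.sin(t),z])-[214.5,194.5])*4.4-.5) for t in a])
def fit(z1,r1,z2,r2,L,R,B):
    f=lambda q:[circ(*q,z1,r1)[:,0].min()-L,circ(*q,z1,r1)[:,0].max()-R,circ(*q,z2,r2)[:,1].max()-B]
    s=least_squares(f,[.65,.05],diff_step=1e-3);return s.x,s.fun
v=fit(.0788,.024,.0788,.024,163,259,307); c=fit(.070,.031,.056,.031,150,273,357)
print(v,c,"move by",c[0]-v[0])
E
```

```text
(array([0.6589, 0.0486]), array([ 0.467 , -0.4691,  0.0339])) (array([0.6568, 0.0516]), array([ 0.1762, -0.1772,  0.0159])) move by [-0.0021  0.0029]
```

```bash
python3 - <<'E'
from h import *
place(1,.0743,np.array([.6568-.002,.0492+.0025])-CUPS[1]); st("clear")
manip.move_ptp([.45,-.05,.30],O)
crop("side","pl3",215,195,395,330,4.4)
E
```

```text
rim False t35.0 tcp [0.6543 0.0517 0.1334] F [-0.0706  0.5064 -1.9082] w0.261 g58.9
down True t35.4 tcp [0.6551 0.0517 0.1303] F [-0.3635 -0.3216  4.6329] w0.255 g59.5
rel t35.8 tcp [0.6545 0.0516 0.1287] F [-0.1085 -0.0061  0.2201] w0.599 g0.0
clear t36.6 tcp [0.6547 0.0517 0.2538] F [-0.361   0.067   0.1156] w0.602 g0.0
```

View pics/pl3.png

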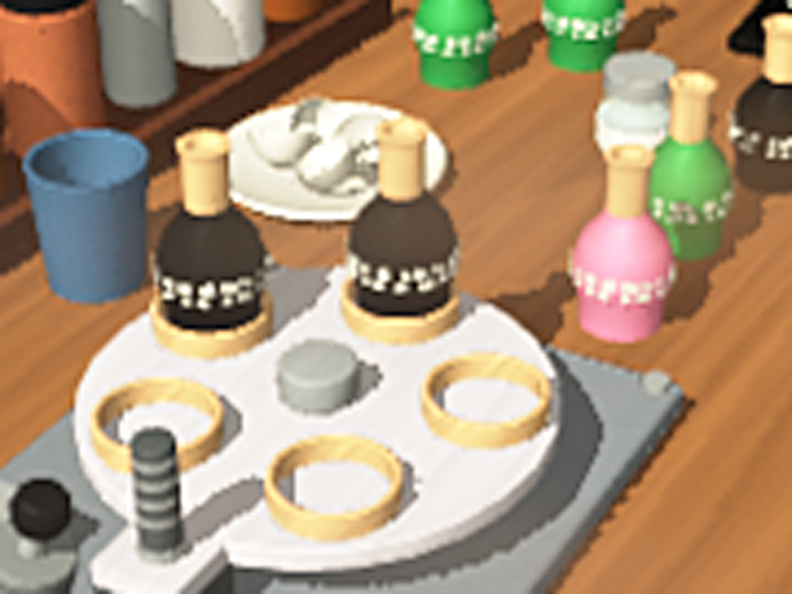

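Both vases are upright in their cups. The last two go with automatic retries on rim contact.

```bash
cat >> h.py <<'E'
def place2(j,zg,corr):
    c0=np.array(CUPS[j])+corr; manip.move_ptp(np.r_[c0,HI],O); manip.move_straight(np.r_[c0,zg+.076],feed=.12)
    for d in [(0,0),(-.002,.002),(.002,.002),(-.002,-.002),(.002,-.002),(0,.003),(0,-.003),(.003,0),(-.003,0)]:
        c=c0+d; manip.move_straight(np.r_[c,zg+.076],feed=.1)
        hit=manip.move_straight(np.r_[c,zg+.060],feed=.03,stop_force=4); st("rim %s %s"%(hit,d))
        if not hit: break
    else: raise SystemExit("no fit")
    hit=manip.move_straight(np.r_[c,zg+.053],feed=.015,stop_force=2.5); st("down %s"%hit)
    manip.gripper_to(.6); st("rel"); manip.move_straight(np.r_[c,HI],feed=.2)
E
python3 - <<'E'
from h import *
for i,j in((3,3),(1,4)):
    zg=pick(i); place2(j,zg,[.0015,0.])
manip.move_ptp([.45,-.05,.30],O)
t=manip.camera("top");s=manip.camera("side");cv2.imwrite("pics/t2.png",t);cv2.imwrite("pics/s2.png",s)
# rim check in top view: tan colour centroid near the expected neck rim
for j in(1,2,3,4):
    u=proj("top",np.r_[CUPS[j],.161]);x,y=u.round().astype(int);w=t[y-8:y+9,x-8:x+9].astype(int)
    m=(w[...,2]-w[...,0]>60)&(w[...,2]>130);yy,xx=np.nonzero(m);print(j,m.sum(),(px("top",x-8+xx.mean(),y-8+yy.mean(),.161)[:2]-CUPS[j])*1e3 if m.sum() else None)
E
```

```text
vase 3 score 0.937 shift [0 0]
False
at t40.0 tcp [ 0.404  -0.3444  0.0744] F [ 0.6548  0.1394 -0.2498] w0.601 g0.0
grip t40.4 tcp [ 0.4039 -0.3445  0.0742] F [-0.2639  0.0769  5.3165] w0.259 g58.6
up t41.7 tcp [ 0.4034 -0.3439  0.2541] F [-0.0208  0.0068 -1.3865] w0.260 g58.7
rim False (0, 0) t45.2 tcp [0.5008 0.0391 0.1342] F [-0.682  -0.0722 -1.1512] w0.263 g58.7
down True t45.5 tcp [0.501  0.0391 0.1302] F [-0.0207 -0.4376  4.4067] w0.263 g59.0
rel t45.9 tcp [0.5005 0.0391 0.1292] F [0.5245 0.5487 0.3577] w0.599 g0.0
vase 1 score 0.993 shift [0 0]
False
at t49.4 tcp [ 0.5201 -0.3403  0.0745] F [ 0.3056 -0.7941  0.0872] w0.601 g0.0
grip t49.7 tcp [ 0.52   -0.3405  0.0743] F [-1.1795 -1.2417  3.8656] w0.261 g58.6
up t51.1 tcp [ 0.5195 -0.34    0.2541] F [-0.5281  0.193  -1.358 ] w0.264 g58.7
rim False (0, 0) t54.8 tcp [0.5242 0.1328 0.1343] F [-0.2262 -0.7498 -1.4026] w0.262 g58.7
down True t55.1 tcp [0.5245 0.1328 0.1302] F [-0.0801  0.2545  4.6147] w0.263 g58.9
rel t55.5 tcp [0.5239 0.1327 0.1292] F [-0.6084 -0.0828  0.2908] w0.601 g0.0
1 129 [ 0.6324 -0.4509]
2 134 [ 2.0665 -1.8241]
3 0 None
4 128 [ 1.4399 -2.2085]
```

```bash
python3 - <<'E'
from h import *
s=cv2.imread("pics/s2.png")
for j in(1,2,3,4):
    r=[]
    for z in(.155,.14,.10,.08):
        x,y=proj("side",np.r_[np.array(CUPS[j])+[.001,0],z]).round().astype(int); r.append(s[y,x].tolist())
    print(j,r)
o=down(YAW); L=np.array([.5662,.2010])
manip.move_ptp(np.r_[L,.22],o)
print(manip.move_straight(np.r_[L,.0752],feed=.1,stop_force=6)); st("at")
manip.gripper_to(0.); st("closed")
manip.move_straight(np.r_[L,.0752+.055],feed=.08,stop_force=20); st("up")
manip.move_straight(np.r_[PIN,.0772+.055],feed=.1); st("over")
manip.move_straight(np.r_[PIN,.0772+.040],feed=.06)
hit=manip.move_straight(np.r_[PIN,.0750],feed=.03,stop_force=7); st("ins %s"%hit)
E
```

```text
1 [[150, 223, 249], [133, 198, 238], [50, 60, 72], [103, 121, 130]]
2 [[142, 212, 244], [144, 211, 245], [58, 73, 90], [73, 88, 101]]
3 [[140, 208, 242], [138, 202, 240], [32, 37, 45], [60, 71, 76]]
4 [[145, 215, 246], [141, 210, 244], [18, 20, 22], [12, 14, 17]]
False
at t60.5 tcp [0.5665 0.2011 0.0759] F [ 0.5836 -0.6336 -0.6732] w0.601 g0.0
closed t60.9 tcp [0.5665 0.2011 0.0756] F [ 0.3958 -0.3207  2.9376] w0.216 g58.4
up t61.8 tcp [0.566  0.2009 0.1297] F [ 0.3691  0.1963 -2.2073] w0.220 g58.6
over t62.9 tcp [0.655  0.2244 0.1322] F [ 0.4653 -0.7788 -1.6359] w0.220 g58.6
ins True t64.5 tcp [0.6552 0.2245 0.0777] F [-1.2094 -0.693   5.3859] w0.217 g59.4
```

All four vases are upright, and the pin is home in the parking bore (TCP z 0.0777, expected about 0.0776). I release it and return the lever.

```bash
python3 - <<'E'
from h import *
manip.gripper_to(.6); st("rel")
manip.move_straight(np.r_[PIN,.24],feed=.15)
manip.gripper_to(1.)
manip.move_ptp(*lev(-.3,.19))
p,o=lev(-.3,.104); print(manip.move_straight(p,o,feed=.1,stop_force=8)); st("at")
manip.gripper_to(0.); st("closed")
p,o=lev(-.3,.1145); manip.move_straight(p,o,feed=.03); s=st("lifted")
if s["contact_force"][2]>-5: raise SystemExit("weak lift")
for th in np.linspace(-.3,.31,8)[1:]:
    p,o=lev(th,.1145); hit=manip.move_straight(p,o,feed=.08,stop_force=25); st("%.2f %s"%(th,hit))
    if hit: raise SystemExit("blocked")
p,o=lev(.31,.1045); manip.move_straight(p,o,feed=.04,stop_force=15); st("low")
manip.gripper_to(1.0); st("open")
p,o=lev(.31,.183); manip.move_straight(p,o,feed=.12); st()
manip.move_ptp([.40,.12,.34],down(.07)); manip.move_ptp([.30,-.25,.30],down(.07)); st()
s=manip.camera("side");t=manip.camera("top")
im=np.zeros((520,800,3),np.uint8);im[:,:520]=cv2.resize(s[200:400,140:340],(520,520),interpolation=cv2.INTER_CUBIC)
im[:260,520:]=cv2.resize(t[165:315,110:270],(280,260),interpolation=cv2.INTER_CUBIC);im[260:,520:]=cv2.resize(t[110:360,210:480],(280,260));cv2.imwrite("pics/final.png",im)
E
```

```text
rel t64.9 tcp [0.6546 0.2243 0.0761] F [ 0.3528 -0.0564  0.3438] w0.605 g0.0
False
at t68.4 tcp [0.5334 0.3181 0.1273] F [-1.3077  0.7672 -0.1884] w1.003 g0.0
closed t69.0 tcp [0.5331 0.3179 0.1271] F [-3.5105 -1.1799  5.0712] w0.378 g59.2
lifted t69.5 tcp [0.5298 0.3177 0.1359] F [ 0.6718  2.0132 -6.9158] w0.381 g60.0
-0.21 False t69.7 tcp [0.5386 0.3183 0.1377] F [ 2.1209  3.4411 -6.7271] w0.377 g60.7
-0.13 False t70.0 tcp [0.5465 0.3188 0.1393] F [ 0.7928  3.4059 -7.1773] w0.382 g60.9
-0.04 False t70.3 tcp [0.5546 0.3194 0.14  ] F [ 1.0143  3.5598 -7.6946] w0.380 g60.9
0.05 False t70.5 tcp [0.5628 0.3201 0.1402] F [ 0.9216  4.6368 -5.9933] w0.382 g60.9
0.14 False t70.8 tcp [0.5711 0.3206 0.1394] F [ 0.7009  4.5778 -6.9987] w0.376 g63.4
0.22 False t71.1 tcp [0.5792 0.3212 0.138 ] F [-0.5167  3.2383 -7.1489] w0.378 g67.6
0.31 False t71.4 tcp [0.5873 0.3218 0.136 ] F [-0.9181  5.1246 -6.7246] w0.381 g68.7
low t71.8 tcp [0.5841 0.3216 0.1276] F [ 0.4089  5.6551 -4.8357] w0.377 g69.2
open t72.4 tcp [0.5844 0.3212 0.1268] F [0.7155 0.6565 0.8245] w1.001 g0.0
 t73.2 tcp [0.6084 0.3229 0.2007] F [-0.3631  0.6274 -1.1444] w1.004 g0.0
 t76.0 tcp [ 0.3006 -0.2497  0.2999] F [-0.2167  0.1994  0.0692] w1.000 g0.0
```

View pics/final.png

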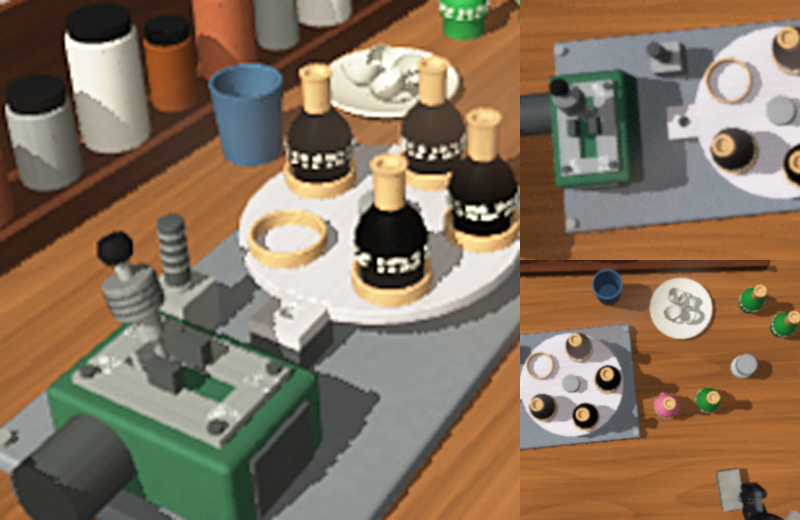

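The final view shows four vases upright in their cups, the pin in the parking block, the lever at turn, and the other objects in place. I'll compare the lever and pin pixels with the start picture, then hand in.

```bash
python3 - <<'E'
from h import *
a=cv2.imread("pics/side0.png");b=manip.camera("side")
ok=True
for n,(x0,y0,x1,y1) in dict(knobcollar=(176,286,207,325),pin=(197,280,216,315),ear=(235,305,270,335)).items():
    m=cv2.matchTemplate(b[y0-8:y1+8,x0-8:x1+8],a[y0:y1,x0:x1],cv2.TM_CCOEFF_NORMED);_,s,_,l=cv2.minMaxLoc(m);print(n,round(s,3),np.array(l)-8)
    ok&=s>.8 and max(abs(np.array(l)-8))<=1
if ok: manip.dwell(.5); print(manip.job_done())
E
```

```text
knobcollar 0.955 [-1  0]
pin 0.913 [0 0]
ear 0.977 [0 0]
the job is handed in; nothing more can be done
None
```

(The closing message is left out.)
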